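# Set and lock the drive-air regulator of the dental unit

### The job

On the bench-top dental unit, turn the black regulator knob clockwise until its white line stands inside the green clip on the scale, then pull the knob straight out until it is fully out and locked there, and let go of it. The lock only engages at certain positions, so feel for one that keeps the line inside the green; do not lift, tip or shove the unit, which stands loose on its rubber feet, and leave everything else on the bench as it is.

Things in the scene. Friction and masses are not known exactly. Their poses are not given: they have to be found in the camera images.
- unit: bench-top dental unit: off-white case 200 (x) by 260 (y) mm, deck 93 mm above the bench, mass 3.2 kg, loose on four rubber feet. Origin: on the bench under its centre; its -x side is the front (three steel connectors). The knob is 40 mm in front of the centre and 55 mm to the -y side. A pull on the knob over about 20 N tips the unit; about 15 N sideways slides it.
- bottle_top (a point): top of the clear water bottle fixed on the unit's deck: 74 mm across, its top 124 mm above the deck, 166 mm from the knob's axis. Stay clear of it.
- gauge (a point): middle of the face of the round pressure gauge (48 mm across) on the deck, leaning to the front; at most 32 mm above the deck. It stays at zero, the air is off.
- knob_grip (a point): point on the knob's axis, 13 mm below its flat top: the height to grip it at. The knob is a black upright cylinder, 40 mm across and 41 mm tall, above a thin black skirt 55 mm across; vertical axis. When in, its top is 49 mm above the deck, and this point is 28 mm above the skirt's top. It rises with the knob.
- pointer (a point): outer end of the knob's white line, at the rim of its skirt, 28 mm from the axis; the line also runs over the knob's top from centre to rim and down its side. It turns with the knob (about 0.1 N m of friction, no spring, either way) and rises as the knob is pulled out.
- green_clip (a point): inner edge, at mid-width, of the green clip on the pale grey scale collar round the knob, 28 mm from the knob's axis: seen from above it meets the pointer when the line is at the middle of the green. The clip covers 21 degrees (10.5 each side). It is stiff and need not be touched. It starts 28 to 84 degrees clockwise, seen from above, of the white line.
- knob (a joint): how far the knob is pulled out, in m: 0 in (as it starts, free to turn), 0.008 fully out at its stop (locked, it can no longer turn). Sliding it takes about 3 N of friction either way; it stays where it is left. The first 2.4 mm are always free, the rest only where the hidden lock lets it.
- lock (a point): middle of the hidden lock, on the knob's axis under the deck: 24 teeth, a gap every 15 degrees. Four dogs on the knob slide up into the gaps; on a tooth the knob stops hard at about 2.5 mm, in a gap it goes on to its stop. How the gaps lie to the scale differs each time and is not visible: a gap is about 2 degrees wide, one or two gaps lie inside the green, rarely at its middle.
- paste_jar: white jar with a green lid, 47 mm across, 32 mm tall, standing loose on the bench beside the unit's -y side; leave alone. Origin: centre of its underside.
- handpiece: steel scaler handpiece on a blue rest, 170 mm long along its y, 40 mm tall, loose on the bench in front of the unit; leave alone. Origin: centre of its underside.
- vial_a: orange pill vial with white cap, 38 mm across, 76 mm tall, loose; leave alone. Origin: centre of its underside.
- vial_b: orange pill vial with white cap, 38 mm across, 89 mm tall, loose; leave alone. Origin: centre of its underside.
- tablet_bottle: white tablet bottle with a blue label, 72 mm across, 130 mm tall, loose; leave alone. Origin: centre of its underside.
- tape_roll: roll of tape lying flat, 84 mm across, 24 mm tall, loose; leave alone. Origin: centre of its underside.
- cup: blue cup, 68 mm across, 85 mm tall, loose; leave alone. Origin: centre of its underside.

How it is judged:
By the outcome, as a careful person would: the job done as asked, in the order asked, and still so for the second after the job is handed in, with the robot touching nothing.
It also fails if it takes over 58 s, if anything falls off the work surface, if the arm or the gripper's body presses on something with over 40 N, if the wrist force passes 120 N, or if a joint passes its speed limit or range.

### The arm

A 6-joint arm with a two-finger parallel gripper is mounted at the origin on the work surface. World frame = base frame: x ahead of the robot, y to its left, z up, the work surface at z = 0. Lengths are in m, angles in degrees, forces in N, time in s.
With the tool pointing down it reaches from about 0.35 to 0.85 m from the base axis. Payload 8.1 kg.
Tool frame: the origin (TCP) lies at the very end of the fingers, on their centre line; the grasp point (between the pads) lies 19 mm behind it; z points along the fingers, y is the line along which they close (so a half turn about z gives the same grasp; the last joint's range is limited). The gripper opens to 85 mm and grips with 20 to 120 N. Pads are 22 mm wide; open, the fingers measure 114 mm over their backs; the gripper's body (76 mm by 85 mm) begins 54 mm behind the grasp point. The pads swing forward as they close: fully open they stand 13 mm farther back than shut.
Start: joints at [63.862, 7.471, 85.268, -0, 87.261, -4.893], TCP at [0.217, 0.559, 0.231] pointing down, gripper open.
Joint ranges: [-169.43, 169.43], [-51.17, 129.36], [1.28, 143.12], [-76.62, 256.62], [0, 156.53], [-152.29, 152.29]. Speed limits (degrees/s): [136.94, 136.94, 159.86, 180, 180, 180].

### API

Orientations are given as [roll, pitch, yaw] about the fixed x, y, z axes, in that order (R = Rz(yaw) Ry(pitch) Rx(roll)).
In Python, from bench import ctrl gives the robot as it stands.
- The arm moves only by the tool play_rows, never from a script. Its argument "commands" is a list of rows, each a list of 7 numbers: the opening, from 0 (shut) to 1 (fully open), then the shift along the tool's x, y, z in m, then the turn, a rotation vector about the tool's x, y, z in degrees. A call has 1 to 12 rows; each row is the pose to reach, as a shift and turn from the pose commanded when the call began, along the tool's axes at that moment; what a row does not reach only later rows make up. A row lasts 1/10 s, in which the tool goes at most 50 mm and 8.59 degrees, less where a joint would pass 70% of its speed; a pose out of reach is approached as far as the arm can. A call with a gripper value outside its range is refused whole. The fingers move at their own pace and stop on an object; "grip_force" is the grip in N (left out, the last holds). Time passes only in rows, so rows that repeat a pose let the fingers close. It gives the time, the measured TCP pose, the force, the opening and the grip force at its end, in the units of the state.
- ctrl.get_state(): the state, without advancing time (a new reading comes with each control period).
- ctrl.grab_frame(name): name is "side" or "top" or "wrist"; returns (picture, depth): 480x640x3 uint8, red, green, blue; 480x640 float32, m along the optical axis (not along the pixel's ray), 0 where there is no reading.
- ctrl.camera_params(name): a dict with "camera_matrix" (3x3 intrinsics, pixels), "rvec" (rotation vector, rad) and "tvec" (3), from world to camera coordinates, as OpenCV has them; the wrist camera has in their place "T_tool_cam" (4x4, takes a point from camera to tool coordinates, whose origin is the TCP and whose axes are the flange's). Camera axes: x right, y down, z forward; pixel columns grow to the right and rows downward; lengths in m; the calibration is good to about 2 mm. A picture is of the moment at which its call begins: read the wrist's pose just before it. camera_params takes no time and is no camera call.
- ctrl.hand_in(): hands the job in; it is judged then, once.
The state is a dict: "t": time; "joint_pos": joint angles; "qvel": joint speeds; "joint_efforts": joint torques, N m; "position": TCP position; "tcp_rot": TCP orientation; "force": force on the tool from outside, world axes, zero at the start; "ft_torque": the same for the moment, N m; "width": finger opening in m; "grasp_force": force on a finger pad.
Only numpy, scipy, OpenCV 4.12 (cv2) and the standard library are available. Lean on these libraries where they do the work, as an engineer would, in place of code of your own. Each camera call takes 0.05 s, during which the arm holds its last target. There are 200 camera calls.

## Working session

There is one attempt and no reset: what is moved stays moved. The work goes in short steps, Python scripts to look and compute and a tool call to move; the robot and the scene stay as the last step left them, time stands still between calls to the robot, and variables do not carry over. Pictures are saved under pics/ and viewed, at most 10 in all, crops included, and the job is handed in when it is done.

Besides the shell and the picture viewer there is one more tool, called after "Emit:" by a JSON object that holds its "name" and its "arguments". play_rows: Moves the arm, as the interface text tells. Its arguments: {"type":"object","properties":{"commands":{"type":"array"},"grip_force":{"type":"number"}},"required":["commands"]}

```bash
mkdir -p pics; cat > h.py <<'E'
import numpy as np,cv2
from scipy.spatial.transform import Rotation as R
from bench import ctrl
def cam(name,st=None):
    p=ctrl.camera_params(name);K=np.array(p["camera_matrix"])
    if name=="wrist":
        T=np.eye(4);T[:3,:3]=R.from_euler('xyz',st["tcp_rot"],degrees=True).as_matrix();T[:3,3]=st["position"]
        return K,T@np.array(p["T_tool_cam"])
    E=np.eye(4);E[:3,:3]=cv2.Rodrigues(np.array(p["rvec"],float))[0];E[:3,3]=np.ravel(p["tvec"])
    return K,np.linalg.inv(E)
def onz(K,T,uv,z):
    d=T[:3,:3]@np.linalg.solve(K,[uv[0],uv[1],1]);return T[:3,3]+d*(z-T[2,3])/d[2]
def proj(K,T,P):
    c=np.linalg.inv(T)@np.r_[P,1];q=K@c[:3];return q[:2]/q[2]
E
python3 - <<'E'
from h import *
st=ctrl.get_state();print(st)
for n in("top","side"):
    im,d=ctrl.grab_frame(n);cv2.imwrite(f"pics/{n}0.png",im[:,:,::-1]);np.save(f"{n}d.npy",d)
    K,T=cam(n);print(n,K,T)
print(ctrl.camera_params("wrist"))
E
```

```text
{'t': 0.0, 'joint_pos': array([ 6.38608055e+01,  7.51454780e+00,  8.53277235e+01,  1.21726368e-03,
        8.72607339e+01, -4.89473442e+00]), 'qvel': array([-8.55736134e-05,  5.16480364e-02,  7.54267527e-02, -4.63261143e-02,
       -2.14828656e-02, -3.99797814e-02]), 'joint_efforts': array([ 4.27404419e-03, -5.69403577e+01, -5.00546265e+01, -1.64990104e-05,
        1.47942145e-02, -3.68564315e-05]), 'position': array([0.21716274, 0.55875287, 0.23026517]), 'tcp_rot': array([-1.79897474e+02, -1.00002880e-02,  1.58755472e+02]), 'force': array([ 0.89772994, -0.01012252, -0.39496712]), 'ft_torque': array([-0.04730116, -0.02665651, -0.05285478]), 'grasp_force': 0.0, 'width': 0.08575242158232159}
top [[437.88369263   0.         313.13365731]
 [  0.         437.88369263 244.53519173]
 [  0.           0.           1.        ]] [[ 0.02816511 -0.98109108  0.19148632  0.30857163]
 [-0.99960022 -0.02811754  0.0029662   0.01326883]
 [ 0.00247401 -0.19149331 -0.9814908   1.2053167 ]
 [ 0.          0.          0.          1.        ]]
side [[448.84165744   0.         312.68547547]
 [  0.         448.84165744 238.47322075]
 [  0.           0.           1.        ]] [[ 0.70156924 -0.52007462  0.48715808  0.09176333]
 [-0.71248931 -0.524062    0.46660262 -0.41958433]
 [ 0.01263286 -0.67444896 -0.73821339  0.85325232]
 [ 0.          0.          0.          1.        ]]
{'camera_matrix': array([[417.7358924 ,   0.        , 328.24784769],
       [  0.        , 417.7358924 , 238.36822048],
       [  0.        ,   0.        ,   1.        ]]), 'T_tool_cam': array([[-1.28775440e-04, -9.58047636e-01, -2.86608986e-01,
         7.29991498e-02],
       [ 9.99999567e-01,  1.40911106e-04, -9.20330309e-04,
        -3.02038106e-05],
       [ 9.22106666e-04, -2.86608980e-01,  9.58047203e-01,
        -1.42010429e-01],
       [ 0.00000000e+00,  0.00000000e+00,  0.00000000e+00,
         1.00000000e+00]])}
```

View pics/top0.png

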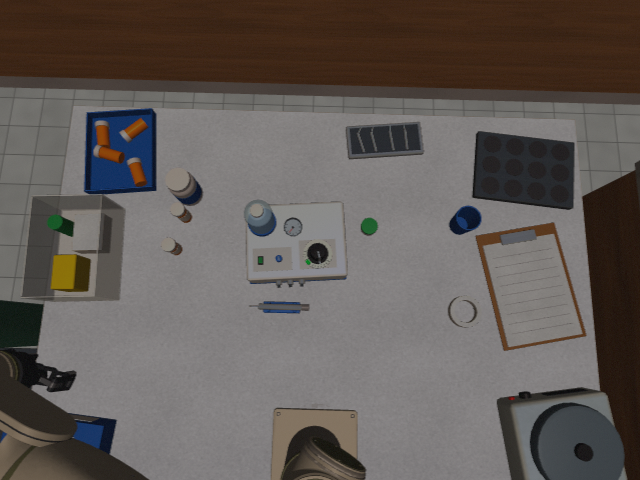

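View pics/side0.png

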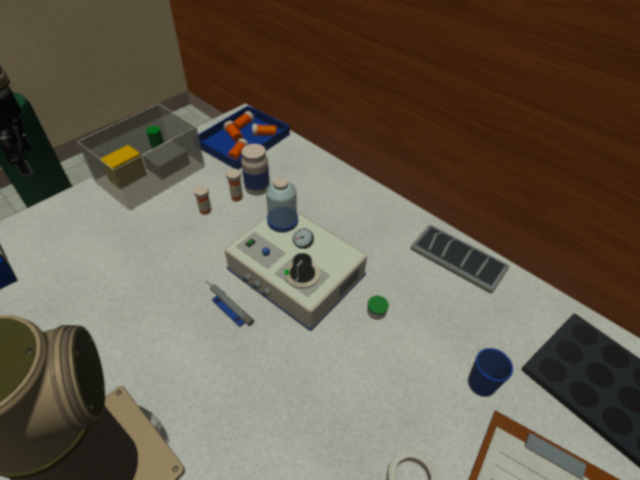

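The top view shows the knob at about (317,252), the green clip near (308,262), and the bottle at (259,215). Next I'll locate the unit and enlarge the knob.

```bash
python3 - <<'E'
from h import *
K,T=cam("top")
print("knob",onz(K,T,(317.5,252),.142),"bottle",onz(K,T,(258,210),.217))
c=[onz(K,T,p,.093) for p in((246,203),(343,202),(347,276),(248,281))];print(np.round(c,3))
K,T=cam("side");print("knob side",onz(K,T,(303,262),.142))
a=cv2.imread("pics/top0.png")[215:290,270:370];b=cv2.imread("pics/side0.png")[235:310,255:355]
cv2.imwrite("pics/crop0.png",np.hstack([cv2.resize(x,None,fx=4,fy=4,interpolation=cv2.INTER_CUBIC) for x in(a,b)]))
E
```

```text
knob [0.49758285 0.00519123 0.142     ] bottle [0.57982177 0.147242   0.217     ]
[[ 0.632  0.197  0.093]
 [ 0.642 -0.059  0.093]
 [ 0.446 -0.072  0.093]
 [ 0.426  0.18   0.093]]
knob side [ 0.50055089 -0.00183601  0.142     ]
```

View pics/crop0.png

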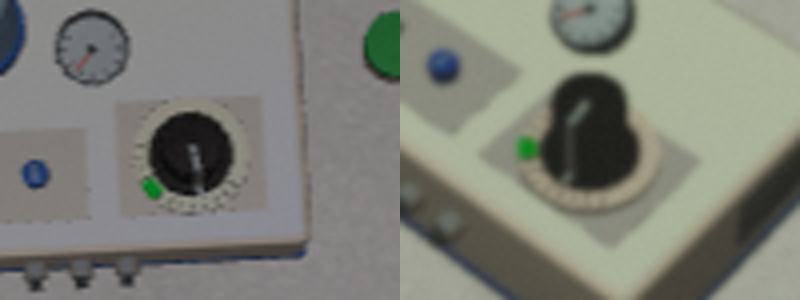

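The line on the knob points to the front (down in the crop, from (190,145) to (197,185)). The green clip is at (152,188), about 40–50° clockwise of it. I'll move the wrist camera over the knob.

```bash
cat >> h.py <<'E'
def rel(pos,yaw):
    st=ctrl.get_state();A=R.from_euler('xyz',st["tcp_rot"],degrees=True);B=R.from_euler('xyz',[180,0,yaw],degrees=True)
    return np.round(A.inv().apply(np.array(pos)-st["position"]),4),np.round((A.inv()*B).as_rotvec(degrees=True),2)
E
python3 - <<'E'
from h import *
print(rel([.475,.003,.265],185))
E
```

```text
(array([-0.4417, -0.4247, -0.034 ]), array([ -0.09,  -0.03, -26.24]))
```

Emit:
{"name": "play_rows", "arguments": {"commands": [[1,-0.442,-0.425,-0.034,0,0,-26.2],[1,-0.442,-0.425,-0.034,0,0,-26.2],[1,-0.442,-0.425,-0.034,0,0,-26.2],[1,-0.442,-0.425,-0.034,0,0,-26.2],[1,-0.442,-0.425,-0.034,0,0,-26.2],[1,-0.442,-0.425,-0.034,0,0,-26.2],[1,-0.442,-0.425,-0.034,0,0,-26.2],[1,-0.442,-0.425,-0.034,0,0,-26.2],[1,-0.442,-0.425,-0.034,0,0,-26.2],[1,-0.442,-0.425,-0.034,0,0,-26.2],[1,-0.442,-0.425,-0.034,0,0,-26.2],[1,-0.442,-0.425,-0.034,0,0,-26.2]]}}

```text
t: 1.3
position: [0.4678, 0.0177, 0.2642]
tcp_rot: [180.0, 0.0, -175.1]
force: [1.4, 0.3, 0.6]
width: 0.0854
grasp_force: 0.0
```

```bash
python3 - <<'E'
from h import *
print(rel([.475,.003,.265],185)); s=ctrl.get_state();print(s["position"],s["tcp_rot"])
E
```

```text
(array([-0.0059, -0.0153, -0.0008]), array([ 0.01,  0.  , -0.06]))
[0.46780325 0.0176888  0.26420666] [ 1.79993868e+02  1.65887307e-03 -1.75055301e+02]
```

Emit:
{"name": "play_rows", "arguments": {"commands": [[1,-0.006,-0.015,0,0,0,0],[1,-0.006,-0.015,0,0,0,0],[1,-0.006,-0.015,0,0,0,0]]}}

```text
t: 1.6
position: [0.4744, 0.0059, 0.2637]
tcp_rot: [180.0, -0.1, -175.1]
force: [0.4, 0.8, -0.3]
width: 0.0855
grasp_force: 0.0
```

```bash
python3 - <<'E'
from h import *
s=ctrl.get_state();im,d=ctrl.grab_frame("wrist");np.savez("w1.npz",im=im,d=d,p=s["position"],r=s["tcp_rot"])
cv2.imwrite("pics/w1.png",im[:,:,::-1]);print(s["position"],s["tcp_rot"],s["force"])
K,T=cam("wrist",s);print(proj(K,T,[.498,.003,.142]))
E
```

```text
[0.47435807 0.00593649 0.2637348 ] [ 1.79951508e+02 -7.37182543e-02 -1.75079440e+02] [ 0.37649836  0.76098463 -0.29501492]
[321.0757455  263.63345351]
```

View pics/w1.png

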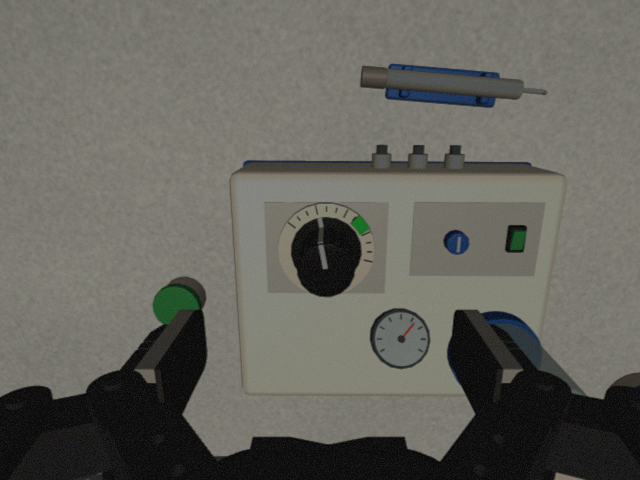

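The wrist view shows the knob top centred near (326,271), the line's outer end near (320,218) and the green clip at (361,226). I'll fit the knob top from depth and zoom in.

```bash
python3 - <<'E'
from h import *
w=np.load("w1.npz");s=dict(position=w["p"],tcp_rot=w["r"]);K,T=cam("wrist",s);d=w["d"]
v,u=np.mgrid[180:310,250:400];z=d[v,u];ok=z>0
P=np.stack([(u-K[0,2])/K[0,0]*z,(v-K[1,2])/K[1,1]*z,z],-1)[ok]@T[:3,:3].T+T[:3,3]
print("z hist",np.histogram(P[:,2],bins=np.arange(.08,.155,.005)))
m=np.hypot(P[:,0]-.498,P[:,1]-.003)<.035
t=P[m&(P[:,2]>.13)];c,r=cv2.minEnclosingCircle(t[:,:2].astype(np.float32));print("top",c,r,np.median(t[:,2]),len(t),t[:,:2].mean(0))
im=w["im"][195:305,265:390,::-1];cv2.imwrite("pics/w1c.png",cv2.resize(im,None,fx=5,fy=5,interpolation=cv2.INTER_CUBIC))
E
```

```text
z hist (array([    0,     4, 12284,  2714,  1229,    80,    85,    98,    97,
         107,   106,   252,  2369,     0]), array([0.08 , 0.085, 0.09 , 0.095, 0.1  , 0.105, 0.11 , 0.115, 0.12 ,
       0.125, 0.13 , 0.135, 0.14 , 0.145, 0.15 ]))
top (0.5025734901428223, 0.006405817344784737) 0.020591050386428833 0.1412072946570686 2727 [0.50089759 0.00617945]
```

View pics/w1c.png

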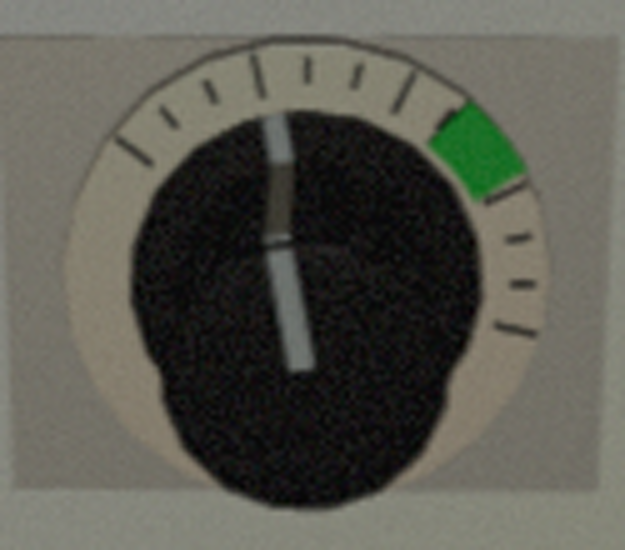

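The crop shows the line's outer end at (273,113), the line's centre end on the knob top at (303,370), and the green clip's inner edge running from (432,143) to (482,198).

```bash
python3 - <<'E'
from h import *
w=np.load("w1.npz");s=dict(position=w["p"],tcp_rot=w["r"]);K,T=cam("wrist",s);d=w["d"]
f=lambda x,y,z:onz(K,T,(265+x/5-.4,195+y/5-.4),z)
c=f(303,370,.142);rim=f(281,248,.142);p=f(273,113,.101)
# collar circle fit at z .096
P=np.array([f(x,y,.142)[:2] for x,y in((305,508),(200,455),(405,465),(163,385),(448,385))])
from scipy.optimize import least_squares
q=least_squares(lambda q:np.hypot(*(P-q[:2]).T)-.02,[.5,.005]).x;print("axis top",q)
P=np.array([f(x,y,.101)[:2] for x,y in((132,290),(190,160),(305,113),(420,160),(482,270))])
q2=least_squares(lambda q:np.hypot(*(P-q[:2]).T)-.0275,[.5,.005]).x;print("axis skirt",q2)
an=lambda a:np.degrees(np.arctan2(a[1]-A[1],a[0]-A[0]))%360
print("c",c,"rim",rim,"p",p)
for A in(q,q2,(q+q2)/2):
  print("line",an(p),an(rim),np.degrees(np.arctan2(*(rim-c)[1::-1]))%360)
  for z in(.094,.097,.1):
    print(z,[round(an(f(x,y,z)),1) for x,y in((457,170),(479,152),(500,141),(432,143),(482,198),(470,101),(526,178))], np.hypot(*(f(457,170,z)[:2]-A)))
E
```

```text
axis top [0.50072304 0.00644928]
axis skirt [0.50378851 0.00656863]
c [0.50130383 0.00605411 0.142     ] rim [0.48439958 0.00171487 0.142     ] p [ 0.47619093 -0.00085094  0.101     ]
line 196.57184385433166 196.17413548433007 194.3967141802118
0.094 [np.float64(126.7), np.float64(127.9), np.float64(127.5), np.float64(139.1), np.float64(114.8), np.float64(140.4), np.float64(116.0)] 0.027151677219478768
0.097 [np.float64(128.4), np.float64(129.4), np.float64(128.8), np.float64(140.5), np.float64(116.6), np.float64(141.4), np.float64(117.4)] 0.027417590042919132
0.1 [np.float64(130.0), np.float64(130.8), np.float64(130.1), np.float64(141.9), np.float64(118.4), np.float64(142.4), np.float64(118.8)] 0.027706548466600544
line 195.0480601260779 194.05441030463666 194.3967141802118
0.094 [np.float64(131.7), np.float64(132.2), np.float64(131.4), np.float64(143.3), np.float64(120.2), np.float64(143.5), np.float64(120.3)] 0.028998581867316853
0.097 [np.float64(133.2), np.float64(133.5), np.float64(132.6), np.float64(144.5), np.float64(121.9), np.float64(144.4), np.float64(121.6)] 0.029332087564343926
0.1 [np.float64(134.7), np.float64(134.8), np.float64(133.8), np.float64(145.7), np.float64(123.6), np.float64(145.4), np.float64(123.0)] 0.029685735424423834
line 195.7680063260316 195.02854592980245 194.3967141802118
0.094 [np.float64(129.3), np.float64(130.2), np.float64(129.5), np.float64(141.3), np.float64(117.6), np.float64(142.0), np.float64(118.2)] 0.028048401408091055
0.097 [np.float64(130.9), np.float64(131.5), np.float64(130.7), np.float64(142.6), np.float64(119.3), np.float64(143.0), np.float64(119.5)] 0.028349514295632
0.1 [np.float64(132.4), np.float64(132.9), np.float64(132.0), np.float64(143.9), np.float64(121.0), np.float64(144.0), np.float64(120.9)] 0.028672199362566746
```

```bash
python3 - <<'E'
from h import *
print(rel([.502,.0065,.175],185),rel([.502,.0065,.109],185))
E
```

```text
(array([-0.0277, -0.0025,  0.0889]), array([ 0.04, -0.05, -0.01])) (array([-0.0277, -0.0025,  0.1549]), array([ 0.04, -0.05, -0.01]))
```

Emit:
{"name": "play_rows", "arguments": {"commands": [[0.75,-0.0277,-0.0025,0.03,0.04,-0.05,0],[0.75,-0.0277,-0.0025,0.06,0.04,-0.05,0],[0.75,-0.0277,-0.0025,0.08,0.04,-0.05,0],[0.75,-0.0277,-0.0025,0.1,0.04,-0.05,0],[0.75,-0.0277,-0.0025,0.12,0.04,-0.05,0],[0.75,-0.0277,-0.0025,0.14,0.04,-0.05,0],[0.75,-0.0277,-0.0025,0.155,0.04,-0.05,0],[0.75,-0.0277,-0.0025,0.155,0.04,-0.05,0],[0.75,-0.0277,-0.0025,0.155,0.04,-0.05,0]], "grip_force": 20}}

```text
t: 2.55
position: [0.5026, 0.006, 0.1096]
tcp_rot: [-180.0, 0.0, -175.0]
force: [0.7, 0.2, 0.7]
width: 0.064
grasp_force: 0.0
```

```bash
python3 - <<'E'
from h import *
s=ctrl.get_state();im,d=ctrl.grab_frame("wrist");np.savez("w2.npz",im=im,d=d,p=s["position"],r=s["tcp_rot"])
cv2.imwrite("pics/w2.png",im[:,:,::-1]);print(s["position"],s["tcp_rot"],s["force"],s["width"])
K,T=cam("wrist",s);print(proj(K,T,[.502,.0065,.142]))
E
```

```text
[0.50257073 0.00600147 0.10963041] [-1.79965426e+02  4.37098041e-02 -1.74981240e+02] [0.65262009 0.1891155  0.68795336] 0.06404892846664599
[330.41963413 364.87148564]
```

View pics/w2.png

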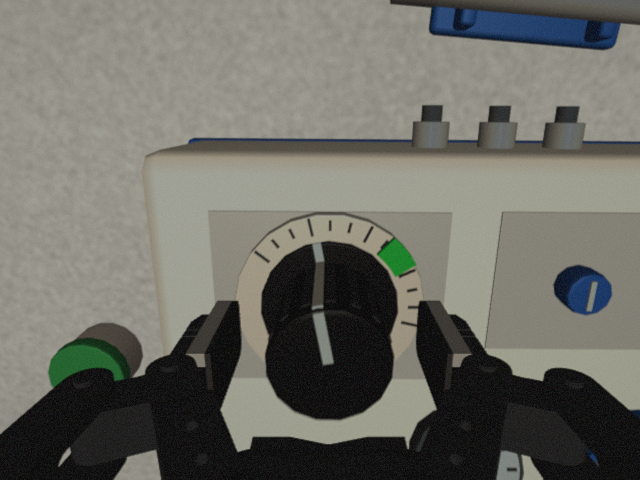

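The knob top is centred at (330,363), which matches the prediction, and it sits midway between the fingers (238 and 418). I'll close gently.

Emit:
{"name": "play_rows", "arguments": {"commands": [[0.6,0,0,0,0,0,0],[0.52,0,0,0,0,0,0],[0.5,0,0,0,0,0,0],[0.49,0,0,0,0,0,0]], "grip_force": 20}}

```text
t: 3.0
position: [0.503, 0.0054, 0.1098]
tcp_rot: [-180.0, 0.1, -175.1]
force: [1.6, 0.5, 1.0]
width: 0.0418
grasp_force: 0.7
```

Emit:
{"name": "play_rows", "arguments": {"commands": [[0.48,0,0,0,0,0,0],[0.475,0,0,0,0,0,0]]}}

```text
t: 3.2
position: [0.503, 0.0059, 0.1098]
tcp_rot: [180.0, 0.1, -175.0]
force: [0.1, 4.7, 5.3]
width: 0.0403
grasp_force: 2.6
```

Emit:
{"name": "play_rows", "arguments": {"commands": [[0.47,0,0,0,0,0,0],[0.465,0,0,0,0,0,0]]}}

```text
t: 3.4
position: [0.503, 0.0062, 0.1099]
tcp_rot: [180.0, 0.1, -175.0]
force: [-0.3, 6.5, 5.0]
width: 0.04
grasp_force: 5.3
```

Emit:
{"name": "play_rows", "arguments": {"commands": [[0.46,0,0.0006,-0.0003,0,0,0],[0.46,0,0.0006,-0.0003,0,0,0]]}}

```text
t: 3.6
position: [0.5029, 0.0062, 0.11]
tcp_rot: [-180.0, 0.1, -175.0]
force: [-0.0, 6.4, 5.7]
width: 0.0396
grasp_force: 14.5
```

Emit:
{"name": "play_rows", "arguments": {"commands": [[0.42,0,0,0,0,0,0],[0.4,0,0,0,0,0,0],[0.4,0,0,0,0,0,0]], "grip_force": 25}}

```text
t: 3.9
position: [0.5029, 0.0062, 0.11]
tcp_rot: [-180.0, 0.1, -175.0]
force: [-0.4, 5.3, 5.8]
width: 0.0395
grasp_force: 24.6
```

Emit:
{"name": "play_rows", "arguments": {"commands": [[0.4,0,0.0008,-0.0005,0,0,0],[0.4,0,0.0008,-0.0005,0,0,0]]}}

```text
t: 4.1
position: [0.5029, 0.0063, 0.1101]
tcp_rot: [-179.9, 0.1, -175.0]
force: [2.2, 1.6, 0.7]
width: 0.0394
grasp_force: 25.5
```

Emit:
{"name": "play_rows", "arguments": {"commands": [[0.4,0,0,0,0,0,4],[0.4,0,0,0,0,0,8],[0.4,0,0,0,0,0,12],[0.4,0,0,0,0,0,16],[0.4,0,0,0,0,0,20],[0.4,0,0,0,0,0,24],[0.4,0,0,0,0,0,24]]}}

```text
t: 4.8
position: [0.5029, 0.0065, 0.1101]
tcp_rot: [-180.0, 0.1, 160.9]
force: [4.1, 1.7, 0.5]
width: 0.0392
grasp_force: 25.5
```

```bash
python3 - <<'E'
from h import *
s=ctrl.get_state();print(s["force"],s["ft_torque"],s["tcp_rot"])
E
```

```text
[4.10968373 1.68293353 0.50687732] [ 0.33748947 -0.55407416 -0.10584757] [-1.79988681e+02  1.06861454e-01  1.60882012e+02]
```

Emit:
{"name": "play_rows", "arguments": {"commands": [[0.4,-0.0005,0.0004,0,0,0,4],[0.4,-0.0005,0.0004,0,0,0,8],[0.4,-0.0005,0.0004,0,0,0,12],[0.4,-0.0005,0.0004,0,0,0,16],[0.4,-0.0005,0.0004,0,0,0,20],[0.4,-0.0005,0.0004,0,0,0,24],[0.4,-0.0005,0.0004,0,0,0,28],[0.4,-0.0005,0.0004,0,0,0,31],[0.4,-0.0005,0.0004,0,0,0,31]]}}

```text
t: 5.7
position: [0.503, 0.0067, 0.11]
tcp_rot: [-180.0, 0.1, 130.0]
force: [1.7, 1.8, 2.1]
width: 0.0391
grasp_force: 25.7
```

```bash
python3 - <<'E'
from h import *
s=ctrl.get_state();im,d=ctrl.grab_frame("wrist");np.savez("w3.npz",im=im,d=d,p=s["position"],r=s["tcp_rot"])
cv2.imwrite("pics/w3.png",cv2.resize(im[150:450,180:480,::-1],(600,600),interpolation=cv2.INTER_CUBIC));print(s["position"],s["tcp_rot"],s["force"],s["ft_torque"])
E
```

```text
[0.50304112 0.00668335 0.11004219] [-1.79997117e+02  6.42545641e-02  1.30010389e+02] [1.65687404 1.82754668 2.10537954] [ 0.25502758 -0.1952415  -0.12444489]
```

View pics/w3.png

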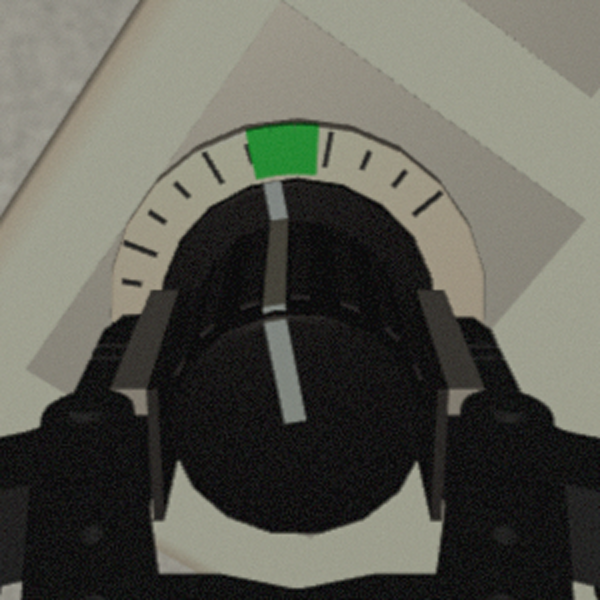

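The line's outer end is at (273,182) and the green's inner edge runs from (256,180) to (318,174). So the line is already inside the green, about 5° short of the middle. Next I'll lift gently to the teeth.

Emit:
{"name": "play_rows", "arguments": {"commands": [[0.4,0,0,-0.0006,0,0,0],[0.4,0,0,-0.0012,0,0,0],[0.4,0,0,-0.0018,0,0,0],[0.4,0,0,-0.0024,0,0,0],[0.4,0,0,-0.0027,0,0,0],[0.4,0,0,-0.0027,0,0,0]], "grip_force": 30}}

```text
t: 6.35
position: [0.503, 0.0067, 0.1126]
tcp_rot: [-180.0, 0.1, 130.0]
force: [2.6, -0.2, -3.7]
width: 0.0392
grasp_force: 30.8
```

Emit:
{"name": "play_rows", "arguments": {"commands": [[0.4,0,0,-0.0005,0,0,0],[0.4,0,0,-0.0005,0,0,0]]}}

```text
t: 6.55
position: [0.5029, 0.0068, 0.1129]
tcp_rot: [-180.0, 0.1, 130.0]
force: [4.8, -0.1, -8.0]
width: 0.0393
grasp_force: 31.3
```

Emit:
{"name": "play_rows", "arguments": {"commands": [[0.4,0,0,0,0,0,0.5],[0.4,0,0,0,0,0,1],[0.4,0,0,0,0,0,1.5],[0.4,0,0,0,0,0,2]]}}

```text
t: 6.95
position: [0.503, 0.0068, 0.1129]
tcp_rot: [-180.0, 0.1, 127.9]
force: [4.7, -0.7, -9.3]
width: 0.0392
grasp_force: 31.2
```

Emit:
{"name": "play_rows", "arguments": {"commands": [[0.4,0,0,0,0,0,0.5],[0.4,0,0,0,0,0,1],[0.4,0,0,0,0,0,1.5],[0.4,0,0,0,0,0,2]]}}

```text
t: 7.35
position: [0.5029, 0.0068, 0.1128]
tcp_rot: [-180.0, 0.1, 125.9]
force: [4.0, -1.0, -8.5]
width: 0.0391
grasp_force: 31.2
```

Emit:
{"name": "play_rows", "arguments": {"commands": [[0.4,0,0,0,0,0,0.5],[0.4,0,0,0,0,0,1],[0.4,0,0,0,0,0,1.5],[0.4,0,0,0,0,0,2]]}}

```text
t: 7.75
position: [0.503, 0.0068, 0.1128]
tcp_rot: [180.0, 0.1, 123.9]
force: [5.9, -0.8, -9.4]
width: 0.0391
grasp_force: 31.2
```

```bash
python3 - <<'E'
from h import *
s=ctrl.get_state();print(s["position"],s["force"],s["ft_torque"],s["tcp_rot"])
E
```

```text
[0.50296446 0.00682729 0.11284386] [ 5.91812594 -0.84692938 -9.40207812] [-0.09925352 -0.94887363  0.34886965] [1.79999596e+02 5.43321300e-02 1.23934213e+02]
```

```bash
cat > look.py <<'E'
import sys
from h import *
n=sys.argv[1];s=ctrl.get_state();im,d=ctrl.grab_frame("wrist");np.savez(n+".npz",im=im,d=d,p=s["position"],r=s["tcp_rot"])
for q in("w3",n):
    a=np.load(q+".npz")["im"].astype(int)
    g=[]
    for r in range(312,358,6):
        m=a[r-2:r+3,300:345].sum(2).mean(0);w=np.clip(m-150,0,None);g.append(round(300+(w*np.arange(45)).sum()/max(w.sum(),1),1))
    k=(a[150:260,180:480,1]>1.6*a[150:260,180:480,0])&(a[150:260,180:480,1]>60)
    v,u=np.nonzero(k);print(q,g,"green",u.mean()+180,v.mean()+150,len(u))
print(s["force"],s["ft_torque"],s["tcp_rot"][2])
E
python3 look.py w4
```

```text
w3 [np.float64(317.8), np.float64(318.7), np.float64(319.9), np.float64(321.1), np.float64(322.4), np.float64(323.6), np.float64(324.7), np.float64(325.9)] green 321.23130841121497 224.10046728971963 856
w4 [np.float64(317.5), np.float64(318.4), np.float64(319.6), np.float64(320.9), np.float64(322.2), np.float64(323.5), np.float64(324.7), np.float64(325.9)] green 312.421875 223.82091346153845 832
[ 5.91812594 -0.84692938 -9.40207812] [-0.09925352 -0.94887363  0.34886965] 123.93421304349731
```

Emit:
{"name": "play_rows", "arguments": {"commands": [[0.4,0,0,0,0,0,0.5],[0.4,0,0,0,0,0,1],[0.4,0,0,0,0,0,1.5],[0.4,0,0,0,0,0,2]]}}

```text
t: 8.2
position: [0.503, 0.0068, 0.1129]
tcp_rot: [180.0, 0.1, 121.9]
force: [5.5, 0.0, -9.3]
width: 0.0392
grasp_force: 31.2
```

Emit:
{"name": "play_rows", "arguments": {"commands": [[0.4,0,0,0,0,0,0.5],[0.4,0,0,0,0,0,1],[0.4,0,0,0,0,0,1.5],[0.4,0,0,0,0,0,2]]}}

```text
t: 8.6
position: [0.503, 0.0068, 0.1129]
tcp_rot: [180.0, 0.1, 119.9]
force: [4.8, -0.1, -7.3]
width: 0.0392
grasp_force: 31.3
```

Emit:
{"name": "play_rows", "arguments": {"commands": [[0.4,0,0,0,0,0,0.5],[0.4,0,0,0,0,0,1],[0.4,0,0,0,0,0,1.5],[0.4,0,0,0,0,0,2]]}}

```text
t: 9.0
position: [0.5031, 0.0068, 0.1135]
tcp_rot: [180.0, 0.1, 117.9]
force: [1.1, -1.4, -2.0]
width: 0.0389
grasp_force: 31.7
```

```bash
python3 look.py w5
```

```text
w3 [np.float64(317.8), np.float64(318.7), np.float64(319.9), np.float64(321.1), np.float64(322.4), np.float64(323.6), np.float64(324.7), np.float64(325.9)] green 321.23130841121497 224.10046728971963 856
w5 [np.float64(317.5), np.float64(318.4), np.float64(319.6), np.float64(320.8), np.float64(322.2), np.float64(323.4), np.float64(324.6), np.float64(325.9)] green 303.4993894993895 225.3064713064713 819
[ 1.08086854 -1.39272477 -2.02161779] [-0.13397885 -0.32064976  0.10050336] 117.91302163547326
```

The force dropped and the tool rose, so the dogs are in a gap, with the line at about +7° from the middle. I'll pull on.

Emit:
{"name": "play_rows", "arguments": {"commands": [[0.4,0,0,-0.0006,0,0,0],[0.4,0,0,-0.0012,0,0,0],[0.4,0,0,-0.0018,0,0,0],[0.4,0,0,-0.0024,0,0,0]]}}

```text
t: 9.45
position: [0.5031, 0.0068, 0.1157]
tcp_rot: [180.0, 0.1, 118.0]
force: [1.0, -2.0, -4.0]
width: 0.0397
grasp_force: 31.7
```

```bash
python3 - <<'E'
from h import *
a=np.load("w5.npz")["im"][190:290,250:400,::-1];cv2.imwrite("pics/w5.png",cv2.resize(a,None,fx=5,fy=5,interpolation=cv2.INTER_CUBIC))
E
```

```text
(no output)
```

View pics/w5.png

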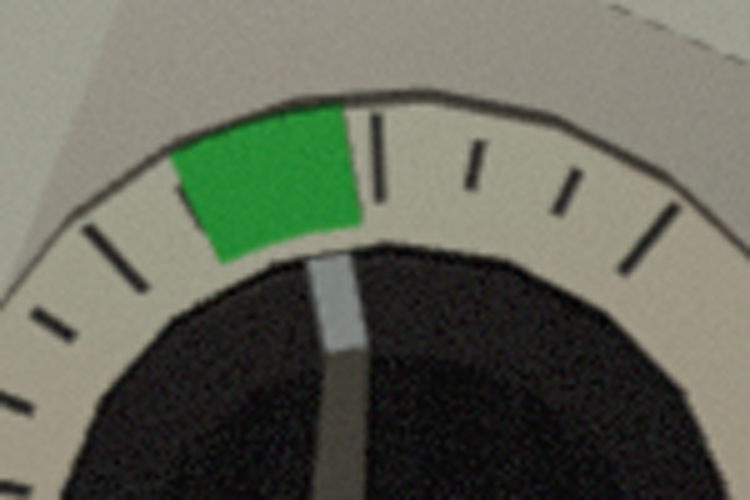

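The line's outer end is at (329,258) against a green inner edge from 220 to 360, so the line is about 5° past the middle and clearly inside. I'll continue to the stop.

Emit:
{"name": "play_rows", "arguments": {"commands": [[0.4,0,0,-0.0006,0,0,0],[0.4,0,0,-0.0012,0,0,0],[0.4,0,0,-0.0018,0,0,0],[0.4,0,0,-0.0022,0,0,0]]}}

```text
t: 9.85
position: [0.5031, 0.0068, 0.1179]
tcp_rot: [180.0, 0.1, 118.0]
force: [1.8, -0.6, -3.4]
width: 0.0393
grasp_force: 31.7
```

Emit:
{"name": "play_rows", "arguments": {"commands": [[0.4,0,0,-0.0004,0,0,0],[0.4,0,0,-0.0004,0,0,0]]}}

```text
t: 10.05
position: [0.503, 0.0068, 0.1182]
tcp_rot: [180.0, 0.1, 118.0]
force: [1.0, -1.1, -3.5]
width: 0.039
grasp_force: 31.6
```

Emit:
{"name": "play_rows", "arguments": {"commands": [[0.4,0,0,-0.0005,0,0,0],[0.4,0,0,-0.0008,0,0,0],[0.4,0,0,-0.0008,0,0,0]]}}

```text
t: 10.35
position: [0.503, 0.0069, 0.1183]
tcp_rot: [180.0, 0.0, 118.0]
force: [4.9, -2.2, -12.1]
width: 0.0396
grasp_force: 31.8
```

Emit:
{"name": "play_rows", "arguments": {"commands": [[0.4,0,0,-0.0005,0,0,0],[0.4,0,0,-0.0005,0,0,0]]}}

```text
t: 10.55
position: [0.5028, 0.0069, 0.1184]
tcp_rot: [180.0, 0.0, 117.9]
force: [6.4, -2.1, -13.4]
width: 0.0387
grasp_force: 32.2
```

Emit:
{"name": "play_rows", "arguments": {"commands": [[0.4,0,0,0.0008,0,0,0],[0.4,0,0,0.0008,0,0,0]]}}

```text
t: 10.75
position: [0.5029, 0.0069, 0.1183]
tcp_rot: [180.0, 0.0, 118.0]
force: [3.8, -1.5, -9.7]
width: 0.0394
grasp_force: 32.9
```

Emit:
{"name": "play_rows", "arguments": {"commands": [[0.5,0,0,0,0,0,0],[0.6,0,0,0,0,0,0],[0.65,0,0,0,0,0,0],[0.65,0,0,0,0,0,0]]}}

```text
t: 11.15
position: [0.5034, 0.0069, 0.1194]
tcp_rot: [179.9, 0.1, 118.0]
force: [0.0, -0.1, -0.2]
width: 0.0554
grasp_force: 0.0
```

Emit:
{"name": "play_rows", "arguments": {"commands": [[0.65,0,0,-0.015,0,0,0],[0.65,0,0,-0.03,0,0,0],[0.65,0,0,-0.06,0,0,0],[0.65,0,0,-0.1,0,0,0],[0.65,0,0,-0.13,0,0,0],[0.65,0,0,-0.13,0,0,0],[0.65,0,0,-0.13,0,0,0]]}}

```text
t: 11.85
position: [0.504, 0.0069, 0.2512]
tcp_rot: [179.8, 0.2, 118.0]
force: [0.2, -1.3, -0.8]
width: 0.0554
grasp_force: 0.0
```

```bash
python3 - <<'E'
from h import *
s=ctrl.get_state();im,d=ctrl.grab_frame("wrist");K,T=cam("wrist",s)
c=proj(K,T,[.503,.0068,.11]);print(c,s["position"])
u0,v0=int(c[0])-60,int(c[1])-60
cv2.imwrite("pics/w6.png",cv2.resize(im[v0:v0+120,u0:u0+120,::-1],(600,600),interpolation=cv2.INTER_CUBIC))
v,u=np.mgrid[0:480,0:640];P=np.stack([(u-K[0,2])/K[0,0]*d,(v-K[1,2])/K[1,1]*d,d],-1)[d>0]@T[:3,:3].T+T[:3,3]
r=np.hypot(P[:,0]-.503,P[:,1]-.0068)
k=P[(r<.015)&(P[:,2]>.13)&(P[:,2]<.17)];dk=P[(r>.045)&(r<.055)&(abs(P[:,2]-.093)<.006)];print("top",np.median(k[:,2]),"deck",np.median(dk[:,2]))
w=np.load("w1.npz");K,T=cam("wrist",dict(position=w["p"],tcp_rot=w["r"]));d=w["d"]
P=np.stack([(u-K[0,2])/K[0,0]*d,(v-K[1,2])/K[1,1]*d,d],-1)[d>0]@T[:3,:3].T+T[:3,3]
r=np.hypot(P[:,0]-.503,P[:,1]-.0068)
k=P[(r<.015)&(P[:,2]>.13)&(P[:,2]<.17)];dk=P[(r>.045)&(r<.055)&(abs(P[:,2]-.093)<.006)];print("before",np.median(k[:,2]),np.median(dk[:,2]))
E
```

```text
[326.5886772  220.88613651] [0.50395362 0.00687329 0.25118269]
top 0.1494278198365931 deck 0.09269333988183037
before 0.14147479659774975 0.09271997762530959
```

View pics/w6.png

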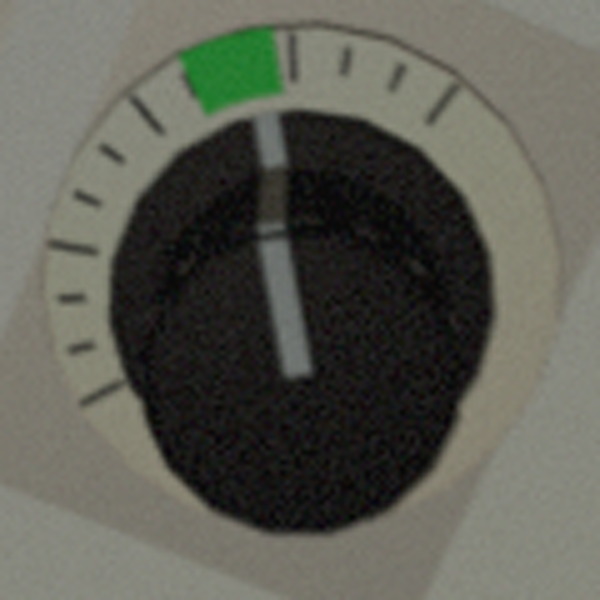

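The knob top rose 7.95 mm, so it is fully out. The line's outer end at (267,113) is inside the green (205–283), and nothing is being touched.

```bash
python3 -c "
from bench import ctrl
print(ctrl.hand_in())"
```

```text
the job is handed in; nothing more can be done
None
```

The job is handed in: the knob is turned clockwise with its white line about 5° past the middle of the green, pulled out 8 mm to its stop in a lock gap, and released, with no sign in the force readings or pictures that the unit moved.

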